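# Shut the drawer and slide its stop into the catch

## Task

Push the open drawer of the little wooden drawer unit fully home with the fingertips, then push the sliding stop on top along its rail, over to the drawer, until it drops into its catch and stays there. Only push: do not pinch the stop between the fingers, do not lift anything, and leave the crockery and utensils where they are.

Things in the scene. Friction and masses are not known exactly. Their poses are not given: they have to be found in the camera images.
- unit: Fixed low wooden unit, 200 (x) x 440 (y) x 115 mm high. Origin: centre of the underside; x points away from the drawer front, y to the left seen from the robot, z up. Drawer: front from y = -160 to +40 mm; the rest is a fixed panel. On top, along y at x = -55 mm, a flat track 26 mm wide, its top 119 mm above the table; behind it a low lip, x = -30 to -24 mm, 125 mm above the table.
- drawer (a joint): How far the drawer is open, m: 0 is fully home (hard stop, front flush with the fixed panel), grows as it comes out towards -x of the unit, at most 0.10. Starts 0.025 to 0.06 open. Stays where it is left; about 2 N pushes it.
- drawer_front (a point): Middle of the top edge of the drawer's flat front face, 99 mm above the table, moving with the drawer. The face is 198 mm wide (along y of the unit) and 83 mm high (16 to 99 mm above the table), without handle.
- stop (a joint): Travel of the sliding stop, m: 0 at the left end of the rail (its middle at unit y = +165 mm), grows towards unit -y (to the right), at most 0.325; starts at 0.005 to 0.055. Slides at about 1 N; a sprung ball below it needs about 5 to 7 N to climb a bar of the catch, then the force dips and the stop jumps 5 to 8 mm ahead as the ball drops in. Pushed on as hard, it climbs out on the far side.
- stop_push (a point): Centre of the stop's left (+y) end face, the one to push, 140 mm above the table. The stop is a grey block 40 (x) x 50 (y) x 32 mm high, underside 124 mm above the table, captive on its track. A steel tongue 30 mm wide runs from it over the unit's front edge and hangs to 85 mm above the table, 4 mm out from the front: it passes a shut drawer but strikes the side of an open one.
- stop_mid (a point): Middle of the stop's top face, 156 mm above the table, above the sprung ball. The stop's two ends (+y and -y) bear 4 mm black pads. Fingers pressing on both ends, or on front and back, at once count as a pinch.
- catch: Fixed steel catch on the track (unit y = -70 to -10 mm, varies): two round bars across the track, 15.2 mm between their centre lines, standing 3 mm above it, joined in front by a small plate. Origin: on the track midway between the bars; axes as the unit's. The ball drops between the bars; the stop is caught when its middle is at this point along y, and it centres itself there.
- ramekin: Bystander: clear glass ramekin, 76 mm across, 45 mm high, on the unit behind the rail. Origin: centre of the underside.
- saucer_a: Bystander: white saucer, 106 mm across, 18 mm high, on the unit behind the rail. Origin: centre of the underside.
- saucer_b: Bystander: white saucer, 130 mm across, 20 mm high, on the table to the left. Origin: centre of the underside.
- spatula: Bystander: spatula 240 mm long lying on the table in front of the unit's fixed panel, along its own x. Origin: underside of its middle.
- whisk: Bystander: flat steel whisk, 230 mm long, 14 mm high, lying on the table. Origin: underside where the handle meets the wires; wires towards its +x.
- dispenser: Bystander: blue plastic batter dispenser, a closed funnel-shaped jug on a foot, 116 mm across, 177 mm high, handle on its +y side reaching 113 mm from the middle; on the table to the right. Origin: centre of the underside.
- salt: Bystander: small glass jar with a steel cap, 52 mm across, 90 mm high, on the table to the left. Origin: centre of the underside.

How it is judged:
By the outcome, as a careful person would: the job done as asked, in the order asked, and still so for the second after the job is handed in, with the robot touching nothing.
It also fails if it takes over 64 s, if anything falls off the work surface, if the arm or the gripper's body presses on something with over 40 N, if the wrist force passes 120 N, or if a joint passes its speed limit or range.

## Robot

A 7-joint arm with a two-finger parallel gripper is mounted at the origin on the work surface. World frame = base frame: x ahead of the robot, y to its left, z up, the work surface at z = 0. Lengths are in mm, angles in rad, forces in N, time in s.
With the tool pointing down it reaches from about 425 to 800 mm from the base axis. Payload 8.3 kg.
Tool frame: the origin (TCP) lies midway between the tips of the shut fingers; the grasp point (between the pads) lies arm.pinch_z behind it (arm.pinch_z is the distance from the TCP to the grasp point, in mm); z points along the fingers, y is the direction in which the jaws open and shut (so a half turn about z gives the same grasp; the last joint's range is limited). The gripper opens to 85 mm and grips with 20 to 120 N. Pads are 22 mm wide; open, the fingers measure 114 mm over their backs; the gripper's body (76 mm by 85 mm) begins 54 mm behind the grasp point. The pads swing forward as they close: fully open they stand 13 mm farther back than shut.
Start: joints at [1.108, 0.383, 0.016, 1.37, -0.006, 1.388, -0.046], TCP at [243.306, -575.678, 231.279] pointing down, gripper open.
Joint ranges: [-2.95, 2.95], [-0.25, 2.06], [-1.52, 1.56], [0.18, 2.33], [-1.44, 4.58], [0.02, 2.06], [-3.01, 3.01]. Speed limits (rad/s): [2.39, 2.39, 3.01, 3.01, 3.14, 3.14, 3.14].

## Interface

Orientations are given as a unit quaternion [w, x, y, z].
In Python, from station import arm, cams, workorder, nets gives the robot as it stands.
- The arm moves only by the shell command python3 -m handwheel 'ROWS' [OPENING]. ROWS is JSON, a list of rows, each an object of numbers: "tx", "ty", "tz": the shift along the tool's x, y, z in units of 60 mm (1.0 is 60 mm); "wx", "wy", "wz": the turn, a rotation vector about the tool's x, y, z in units of 6 degrees (1.0 is 6 degrees). In form: [{"tx": .., "ty": .., "tz": .., "wx": .., "wy": .., "wz": ..}, ...]. A call has 1 to 12 rows; each row is the pose to reach, as a shift and turn from the pose commanded when the call began, along the tool's axes at that moment; what a row does not reach only later rows make up. A row lasts 1/8 s, in which the tool goes at most 62.5 mm and 10.7 degrees, less where a joint would pass 70% of its speed; a pose out of reach is approached as far as the arm can. A call with a gripper value outside its range is refused whole. OPENING is the closure, from 0 (fully open) to 1 (shut), set as the call begins (- or left out, the last holds). The fingers move at their own pace and stop on an object; the grip force is fixed at half the most. Time passes only in rows, so rows that repeat a pose let the fingers close. It gives the time, the measured TCP pose, the force and the opening at its end, in the units of the state.
- arm.sense(): the state, without advancing time (a new reading comes with each control period).
- cams.grab_frame(name): name is "side" or "top"; returns a dict with "image" (480x640x3 uint8, red, green, blue), "camera_matrix" (3x3 intrinsics, pixels), "rvec" (rotation vector, rad) and "tvec" (3), from world to camera coordinates, as OpenCV has them. Camera axes: x right, y down, z forward; pixel columns grow to the right and rows downward; lengths in mm; the calibration is good to about 2 mm. A picture is of the moment at which its call begins. There is no depth.
- workorder.sign_off(): hands the job in, once; it reports no verdict.
Trained networks look in the newest picture that a camera, given by its name, has taken for a name from the list of things; names that differ only in an ending like _2 or _b are one class to them, and where a whole thing is asked for, a point or a joint stands for the part that bears it (a point fixed in the world has none). Each returns a list of dicts, best first, with "p" (0 to 1); they miss things now and then, are a little off and sometimes report something else, mostly with a low value. They report only what shows in the picture. A call takes as long as a camera call.
- nets.look_for(camera, name): "rect" ([left, top, right, bottom] in pixels, round what is visible of it).
- nets.cut_out(camera, name): "region" (480x640 bool, what is visible of it) and "rect" ([left, top, right, bottom] in pixels, round what is visible of it).
- nets.landmark_of(camera, name): "uv" ([column, row] in pixels: a listed point, or the origin of a listed thing).
The state is a dict: "clock": time; "joints": joint angles; "joint_velocities": joint speeds; "tau": joint torques, N m; "tcp_pos": TCP position; "orientation": TCP orientation; "contact_force": force on the tool from outside, world axes, zero at the start; "moment": the same for the moment, N m; "width": finger opening in mm.
Only numpy, scipy, OpenCV 4.12 (cv2) and the standard library are available. Lean on these libraries where they do the work, as an engineer would, in place of code of your own. Each camera call takes 0.05 s, during which the arm holds its last target.

## Working session

There is one attempt and no reset: what is moved stays moved. The work goes in short steps, Python scripts to look and compute and a shell command to move; the robot and the scene stay as the last step left them, time stands still between calls to the robot, and variables do not carry over. Pictures are saved under pics/ and viewed, and the job is handed in when it is done.

```bash
ls; mkdir -p pics
cat > h.py <<'E'
import numpy as np, cv2
from station import arm, cams, workorder, nets
def grab(c,fn=None):
    f=cams.grab_frame(c)
    if fn: cv2.imwrite('pics/'+fn,f['image'][:,:,::-1])
    return f
def ray(f,uv):
    K=np.array(f['camera_matrix'],float);R=cv2.Rodrigues(np.array(f['rvec'],float))[0];t=np.array(f['tvec'],float).ravel()
    d=R.T@np.linalg.solve(K,np.array([uv[0],uv[1],1.]));return -R.T@t,d
def onz(f,uv,z):
    o,d=ray(f,uv);return o+d*(z-o[2])/d[2]
def proj(f,P):
    return cv2.projectPoints(np.array(P,float).reshape(-1,1,3),np.array(f['rvec'],float),np.array(f['tvec'],float),np.array(f['camera_matrix'],float),None)[0].reshape(-1,2)
E
python3 - <<'E'
from h import *
np.set_printoptions(precision=1,suppress=True)
s=arm.sense();print(s,arm.pinch_z)
for c in('top','side'):
    f=grab(c,c+'0.png');print(c,ray(f,(320,240)))
    for n,z in(('drawer_front',99),('stop_push',140),('stop_mid',156),('catch',119),('unit',0)):
        for r in nets.landmark_of(c,n)[:2]: print(c,n,r['p'],np.array(r['uv']),onz(f,r['uv'],z))
    for n,z in(('ramekin',115),('saucer_a',115),('saucer_b',0),('spatula',0),('whisk',0),('dispenser',0),('salt',0)):
        for r in nets.landmark_of(c,n)[:2]: print(c,n,r['p'],np.array(r['uv']),onz(f,r['uv'],z))
E
```

```text
pics
{'clock': 0.0, 'joints': array([ 1.1,  0.4,  0. ,  1.4, -0. ,  1.4, -0. ]), 'joint_velocities': array([ 0., -0., -0., -0.,  0.,  0., -0.]), 'tau': array([  0. , -62.8,   0.8, -37.2,   0. ,   0. ,  -0. ]), 'tcp_pos': array([ 243.1, -575.2,  230.3]), 'orientation': array([-0. ,  1. ,  0.2, -0. ]), 'contact_force': array([ 0. ,  0.5, -0.9]), 'moment': array([ 0.,  0., -0.]), 'width': 85.44405026702236} 18.700000000000003
top (array([ 354.6,  -24.7, 1384.5]), array([ 0.1,  0. , -1. ]))
top drawer_front 0.71 [349.8 236.6] [535.6 -53.5  99. ]
top stop_push 0.68 [259.3 209.5] [595.1 152.1 140. ]
top stop_mid 0.96 [266.6 207.3] [596.8 133.4 156. ]
top catch 0.64 [339.  201.7] [614.6 -29.6 119. ]
top catch 0.33 [435.1 323.5] [ 334.7 -239.3  119. ]
top unit 0.7 [323.2 192.2] [664.3   9.7   0. ]
top unit 0.43 [433.9 322. ] [ 336.4 -256.7    0. ]
top ramekin 0.59 [379.2 151.6] [ 733.8 -125.7  115. ]
top ramekin 0.48 [175.2 206.6] [609.9 352.6 115. ]
top saucer_a 0.72 [289.4 166.5] [701.6  85.5 115. ]
top saucer_b 0.72 [289.4 166.5] [733.   95.5   0. ]
top spatula 0.61 [270.3 285.4] [430.2 1
[... 527 characters left out ...]
] [622.8 -39.7 119. ]
side unit 0.7 [282.  262.5] [659.   25.8   0. ]
side unit 0.21 [280.6 193.4] [ 787.1 -245.7    0. ]
side ramekin 0.67 [275.6 192.8] [ 735.7 -119.3  115. ]
side saucer_a 0.92 [253.9 241.3] [705.9  77.4 115. ]
side saucer_a 0.65 [275.2 415.6] [455.1 487.1 115. ]
side saucer_b 0.92 [253.9 241.3] [769.8 -21.9   0. ]
side saucer_b 0.65 [275.2 415.6] [487.7 438.9   0. ]
side spatula 0.89 [349.6 317.6] [422.7 137.9   0. ]
side whisk 0.74 [424.2 226.7] [ 324.3 -251.3    0. ]
side whisk 0.25 [222.9 371.2] [646.1 383.7   0. ]
side dispenser 0.62 [284. 254.] [667.2  -5.8   0. ]
side dispenser 0.6 [360.6 158.7] [ 606.1 -509.9    0. ]
side salt 0.95 [224.  373.7] [640.5 388.5   0. ]
```

View pics/top0.png

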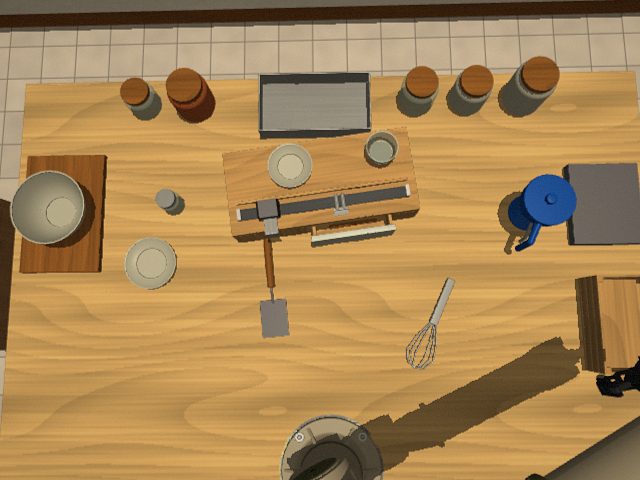

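View pics/side0.png

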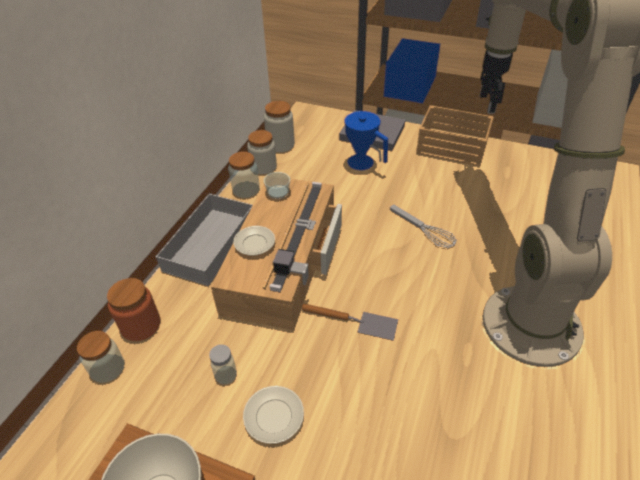

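The top view shows the stop at about (267,208), the catch at (340,203) and the open drawer front running from (312,242) to (394,229). The unit is turned about 8°. The side view agrees. I'll zoom in to get the yaw and the catch position.

Run:
```python
from h import *
f=grab('top');im=f['image'][125:250,215:425,::-1]
cv2.imwrite('pics/topz.png',cv2.resize(im,None,fx=3.8,fy=3.8,interpolation=cv2.INTER_CUBIC))
g=grab('side');im=g['image'][170:330,210:360,::-1]
cv2.imwrite('pics/sidez.png',cv2.resize(im,None,fx=3.7,fy=3.7,interpolation=cv2.INTER_CUBIC))
```

```text
(no output)
```

View pics/topz.png

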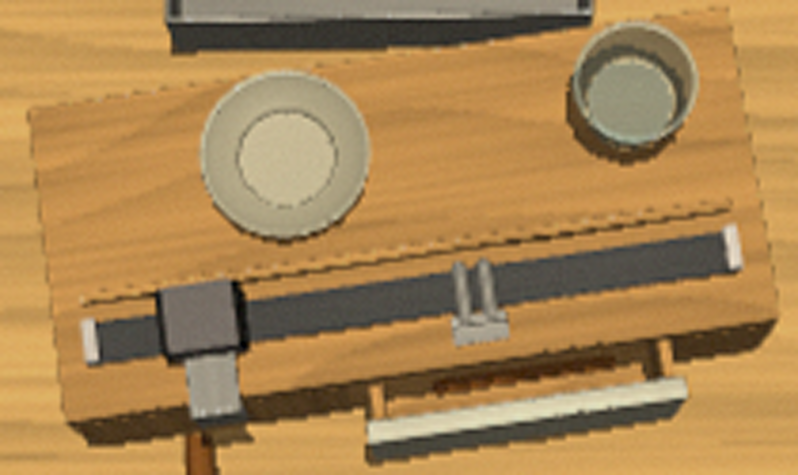

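View pics/sidez.png

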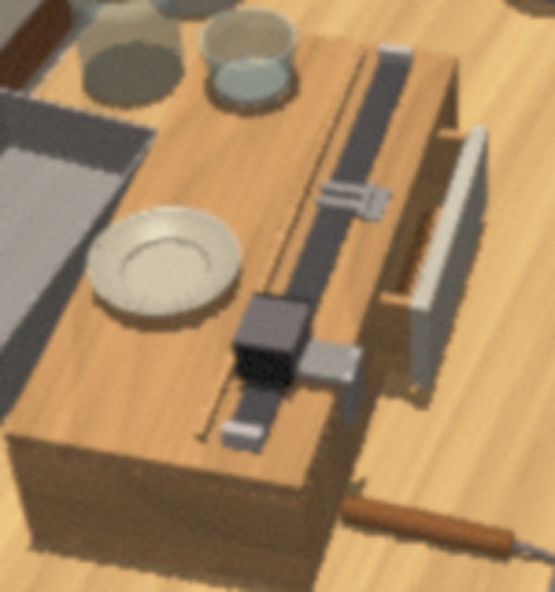

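```bash
cat >> h.py <<'E'
def zt(f,u,v,z): return onz(f,((u+.5)/3.8+214.5,(v+.5)/3.8+124.5),z)
E
python3 - <<'E'
from h import *
from scipy.optimize import least_squares
np.set_printoptions(precision=1,suppress=True)
f=grab('top')
c=[zt(f,*p,115) for p in((28,112),(730,8),(778,320),(70,423))]
m=[(100,220),(100,-220),(-100,-220),(-100,220)]
def T(q,p):
    a=q[2];return np.array([q[0]+np.cos(a)*p[0]-np.sin(a)*p[1],q[1]+np.sin(a)*p[0]+np.cos(a)*p[1]])
r=least_squares(lambda q:np.concatenate([T(q,a)-b[:2] for a,b in zip(m,c)]),[660,10,.13])
q=r.x;print(q[:2],np.degrees(q[2]),r.fun)
def inv(P):
    d=np.array(P[:2])-q[:2];a=q[2];return np.array([np.cos(a)*d[0]+np.sin(a)*d[1],-np.sin(a)*d[0]+np.cos(a)*d[1]])
for n,p,z in(('catch',(474,291),121),('barL',(461,292),122),('barR',(487,290),122),('trackendL',(90,341),119),('trackendR',(733,247),119),
  ('stopTopmid',(201,316),156),('drL',(369,437),99),('drR',(686,394),99),('padL',(159,320),150),('padR',(242,315),150),('saucer',(286,155),133),('ramekin',(635,84),160)):
    P=zt(f,*p,z);print(n,P,inv(P))
for n,z in(('catch',119),('stop_mid',156),('stop_push',140)):
    for c in('top','side'):
        g=f if c=='top' else grab('side'); 
        for r in nets.landmark_of(c,n)[:1]: P=onz(g,r['uv'],z);print(c,n,r['p'],P,inv(P))
E
```

```text
[665.6  13.6] 7.563910294202372 [ 1.2 -0.2  0.3  0.8 -0.2 -3.1 -1.3  2.5]
catch [615.3 -30.4 121. ] [-55.6 -37. ]
barL [614.6 -22.5 122. ] [-55.3 -29.1]
barR [615.6 -38.3 122. ] [-56.4 -44.9]
trackendL [588.5 203.8 119. ] [-51.4 198.7]
trackendR [ 640.5 -188.4  119. ] [ -51.4 -196.9]
stopTopmid [595.6 131.4 156. ] [-53.8 125.9]
drL [529.7  35.1  99. ] [-131.8   39.2]
drR [ 553.5 -159.2   99. ] [-133.8 -156.6]
padL [594.8 157.1 150. ] [-51.3 151.6]
padR [597.  107.7 150. ] [-55.6 102.3]
saucer [699.2  82.8 133. ] [42.4 64.2]
ramekin [ 731.7 -128.2  160. ] [  46.9 -149.2]
top catch 0.57 [612.6 -24.  119. ] [-57.5 -30.3]
side catch 0.5 [600.  151.1 119. ] [-46.9 144.9]
top stop_mid 0.59 [ 332.9 -231.6  156. ] [-362.  -199.3]
side stop_mid 0.93 [596.7 130.5 156. ] [-52.9 125. ]
top stop_push 0.96 [585.5 158.  140. ] [-60.4 153.7]
side stop_push 0.74 [590.  160.6 140. ] [-55.5 155.6]
```

```bash
cat >> h.py <<'E'
from scipy.spatial.transform import Rotation as Ro
Q=np.array([665.6,13.6,np.radians(7.5)])
def W(ux,uy):
    a=Q[2];return np.array([Q[0]+np.cos(a)*ux-np.sin(a)*uy,Q[1]+np.sin(a)*ux+np.cos(a)*uy])
def U(P):
    d=np.array(P[:2])-Q[:2];a=Q[2];return np.array([np.cos(a)*d[0]+np.sin(a)*d[1],-np.sin(a)*d[0]+np.cos(a)*d[1]])
def plan(ux,uy,z):
    s=arm.sense();q=s['orientation'];R=Ro.from_quat([q[1],q[2],q[3],q[0]])
    a=Q[2];Rt=Ro.from_matrix(np.array([[np.cos(a),np.sin(a),0],[np.sin(a),-np.cos(a),0],[0,0,-1]]))
    d=np.r_[W(ux,uy),z]-s['tcp_pos']
    print('now',s['tcp_pos'],'unit',U(s['tcp_pos']),'F',s['contact_force'],'w',s['width'],'t',s['clock'])
    print('t units',R.inv().apply(d)/60,'w units',np.degrees((R.inv()*Rt).as_rotvec())/6)
E
python3 - <<'E'
from h import *
np.set_printoptions(precision=3,suppress=True)
plan(-180,-60,230)
E
```

```text
now [ 243.3   -575.676  231.268] unit [-495.604 -529.114] F [-0.55  -1.113  0.076] w 85.28321929011331 t 1.9
t units [ 7.149 -6.14   0.022] w units [-0.001 -0.001  2.568]
```

```bash
python3 -m handwheel '[{"tx":0.4,"ty":-0.3,"wz":0.2},{"tx":1.0,"ty":-0.9,"wz":0.4},{"tx":1.7,"ty":-1.5,"wz":0.7},{"tx":2.4,"ty":-2.1,"wz":0.9},{"tx":3.1,"ty":-2.7,"wz":1.2},{"tx":3.8,"ty":-3.3,"wz":1.5},{"tx":4.5,"ty":-3.9,"wz":1.8},{"tx":5.2,"ty":-4.5,"wz":2.0},{"tx":5.9,"ty":-5.1,"wz":2.3},{"tx":6.5,"ty":-5.6,"wz":2.5},{"tx":6.9,"ty":-6.0,"wz":2.57},{"tx":7.15,"ty":-6.14,"tz":0.02,"wz":2.57}]' 1
python3 - <<'E'
from h import *
np.set_printoptions(precision=3,suppress=True)
plan(-180,-60,65)
E
```

```text
now [ 243.3   -575.676  231.268] unit [-495.604 -529.114] F [-0.55  -1.113  0.076] w 85.28321929011331 t 1.9
t units [ 7.148 -6.14   2.772] w units [-0.001 -0.001  2.568]validation failed for argument at $[0]...
```

```bash
python3 -m handwheel '[{"tx":0.4,"ty":-0.3,"tz":0,"wx":0,"wy":0,"wz":0.2},{"tx":1.0,"ty":-0.9,"tz":0,"wx":0,"wy":0,"wz":0.4},{"tx":1.7,"ty":-1.5,"tz":0,"wx":0,"wy":0,"wz":0.7},{"tx":2.4,"ty":-2.1,"tz":0,"wx":0,"wy":0,"wz":0.9},{"tx":3.1,"ty":-2.7,"tz":0,"wx":0,"wy":0,"wz":1.2},{"tx":3.8,"ty":-3.3,"tz":0,"wx":0,"wy":0,"wz":1.5},{"tx":4.5,"ty":-3.9,"tz":0,"wx":0,"wy":0,"wz":1.8},{"tx":5.2,"ty":-4.5,"tz":0,"wx":0,"wy":0,"wz":2.0},{"tx":5.9,"ty":-5.1,"tz":0,"wx":0,"wy":0,"wz":2.3},{"tx":6.5,"ty":-5.6,"tz":0,"wx":0,"wy":0,"wz":2.5},{"tx":6.9,"ty":-6.0,"tz":0,"wx":0,"wy":0,"wz":2.57},{"tx":7.15,"ty":-6.14,"tz":0.02,"wx":0,"wy":0,"wz":2.57}]' 1
python3 - <<'E'
from h import *
np.set_printoptions(precision=3,suppress=True)
plan(-180,-60,65)
E
```

```text
clock: 3.4
tcp_pos: [495.7, -67.3, 230.4]
orientation: [-0.0, 0.998, 0.067, 0.0]
contact_force: [0.5, -0.1, -0.6]
width: -0.0
now [495.705 -67.349 230.417] unit [-179.008  -58.081] F [ 0.536 -0.103 -0.569] w -0.01483096548137223 t 3.4
t units [-0.019  0.032  2.757] w units [-0.001 -0.007  0.027]
```

Aligned with the unit and the fingers shut. Next I lower in front of the drawer.

```bash
python3 -m handwheel '[{"tx":0,"ty":0,"tz":0.6,"wx":0,"wy":0,"wz":0},{"tx":0,"ty":0,"tz":1.2,"wx":0,"wy":0,"wz":0},{"tx":0,"ty":0,"tz":1.8,"wx":0,"wy":0,"wz":0},{"tx":0,"ty":0,"tz":2.4,"wx":0,"wy":0,"wz":0},{"tx":0,"ty":0,"tz":2.75,"wx":0,"wy":0,"wz":0},{"tx":0,"ty":0,"tz":2.75,"wx":0,"wy":0,"wz":0}]'
python3 - <<'E'
from h import *
np.set_printoptions(precision=3,suppress=True)
plan(-150,-60,65)
f=grab('top');im=f['image'][125:290,215:465,::-1]
cv2.imwrite('pics/t2.png',cv2.resize(im,None,fx=3.2,fy=3.2,interpolation=cv2.INTER_CUBIC))
E
```

```text
clock: 4.15
tcp_pos: [493.7, -70.4, 63.5]
orientation: [-0.0, 0.998, 0.065, -0.002]
contact_force: [-0.7, -0.1, -0.0]
width: -0.2
now [493.697 -70.361  63.537] unit [-181.391  -60.805] F [-0.7   -0.055 -0.049] w -0.17679666124865542 t 4.15
t units [ 0.523 -0.014 -0.026] w units [-0.008  0.034 -0.014]
```

View pics/t2.png

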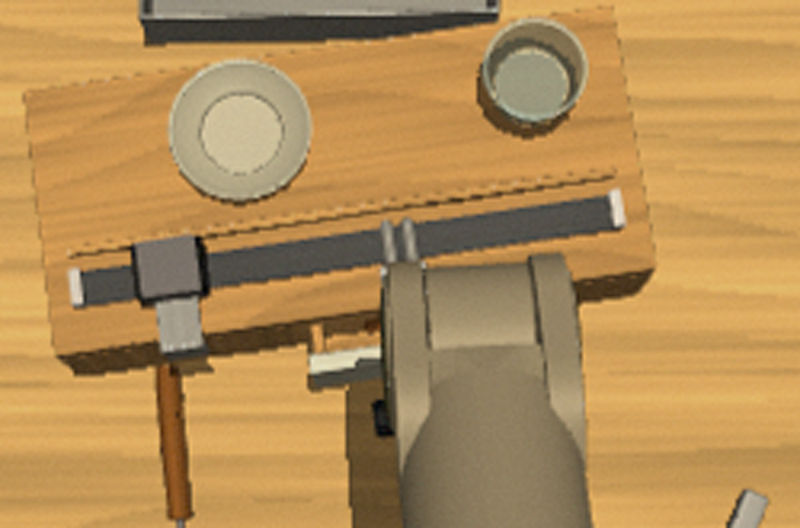

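The gripper's wrist covers the drawer's middle; its left end at zoom (345,362) still shows the drawer open. Now push +x.

```bash
python3 -m handwheel '[{"tx":0.2,"ty":0,"tz":0,"wx":0,"wy":0,"wz":0},{"tx":0.4,"ty":0,"tz":0,"wx":0,"wy":0,"wz":0},{"tx":0.5,"ty":0,"tz":0,"wx":0,"wy":0,"wz":0},{"tx":0.58,"ty":0,"tz":0,"wx":0,"wy":0,"wz":0},{"tx":0.66,"ty":0,"tz":0,"wx":0,"wy":0,"wz":0},{"tx":0.74,"ty":0,"tz":0,"wx":0,"wy":0,"wz":0},{"tx":0.82,"ty":0,"tz":0,"wx":0,"wy":0,"wz":0},{"tx":0.9,"ty":0,"tz":0,"wx":0,"wy":0,"wz":0},{"tx":0.98,"ty":0,"tz":0,"wx":0,"wy":0,"wz":0},{"tx":1.04,"ty":0,"tz":0,"wx":0,"wy":0,"wz":0},{"tx":1.08,"ty":0,"tz":0,"wx":0,"wy":0,"wz":0},{"tx":1.1,"ty":0,"tz":0,"wx":0,"wy":0,"wz":0}]'
python3 - <<'E'
from h import *
np.set_printoptions(precision=3,suppress=True)
plan(-111,-60,65)
E
```

```text
clock: 5.7
tcp_pos: [560.6, -60.6, 65.0]
orientation: [-0.0, 0.998, 0.065, -0.0]
contact_force: [-2.0, 0.4, 1.4]
width: 0.1
now [560.565 -60.643  65.048] unit [-113.827  -59.898] F [-1.982  0.356  1.43 ] w 0.07373334568529646 t 5.7
t units [0.047 0.002 0.001] w units [-0.002  0.001 -0.002]
```

```bash
python3 -m handwheel '[{"tx":0.02,"ty":0,"tz":0,"wx":0,"wy":0,"wz":0},{"tx":0.04,"ty":0,"tz":0,"wx":0,"wy":0,"wz":0},{"tx":0.06,"ty":0,"tz":0,"wx":0,"wy":0,"wz":0},{"tx":0.06,"ty":0,"tz":0,"wx":0,"wy":0,"wz":0}]'
python3 -c "
from h import *
plan(-111,-60,65)"
```

```text
clock: 6.2
tcp_pos: [562.9, -60.5, 64.8]
orientation: [0.0, 0.998, 0.065, -0.001]
contact_force: [-8.2, -0.7, 3.4]
width: 0.1
now [562.90950196 -60.51693697  64.84057515] unit [-111.48616815  -60.07905662] F [-8.21160568 -0.74326176  3.39180946] w 0.10036313686406731 t 6.2
t units [ 0.00809571 -0.00132099 -0.00267694] w units [-0.00036496  0.02347958 -0.00386532]
```

```bash
python3 -m handwheel '[{"tx":0.03,"ty":0,"tz":0,"wx":0,"wy":0,"wz":0},{"tx":0.05,"ty":0,"tz":0,"wx":0,"wy":0,"wz":0},{"tx":0.05,"ty":0,"tz":0,"wx":0,"wy":0,"wz":0}]'
python3 -c "
from h import *
plan(-180,-60,65)"
```

```text
clock: 6.58
tcp_pos: [562.7, -60.9, 63.7]
orientation: [0.0, 0.998, 0.065, -0.005]
contact_force: [-18.6, -1.8, 5.7]
width: 0.3
now [562.71969388 -60.94957169  63.70136641] unit [-111.73082257  -60.48321516] F [-18.56022892  -1.83165797   5.74543111] w 0.28593957052423513 t 6.575
t units [-1.13797693 -0.00685352 -0.01132963] w units [ 0.0003486   0.08655943 -0.01006593]
```

The drawer has hit its hard stop: 18 N with no further travel, at unit x = -111.7, as expected for a finger half-width of 11 mm. I'll back off, rise and look.

```bash
python3 -m handwheel '[{"tx":-0.2,"ty":0,"tz":0,"wx":0,"wy":0,"wz":0},{"tx":-0.6,"ty":0,"tz":0,"wx":0,"wy":0,"wz":0},{"tx":-0.9,"ty":0,"tz":-0.3,"wx":0,"wy":0,"wz":0},{"tx":-1.2,"ty":0,"tz":-0.9,"wx":0,"wy":0,"wz":0},{"tx":-1.6,"ty":0,"tz":-1.6,"wx":0,"wy":0,"wz":0},{"tx":-2.0,"ty":0,"tz":-2.3,"wx":0,"wy":0,"wz":0},{"tx":-2.0,"ty":0,"tz":-2.5,"wx":0,"wy":0,"wz":0}]'
python3 - <<'E'
from h import *
np.set_printoptions(precision=3,suppress=True)
plan(-55,185,215)
f=grab('top');im=f['image'][125:290,215:465,::-1]
cv2.imwrite('pics/t3.png',cv2.resize(im,None,fx=3.2,fy=3.2,interpolation=cv2.INTER_CUBIC))
f=grab('side');im=f['image'][170:330,210:360,::-1]
cv2.imwrite('pics/s3.png',cv2.resize(im,None,fx=3.7,fy=3.7,interpolation=cv2.INTER_CUBIC))
E
```

```text
clock: 7.45
tcp_pos: [448.7, -76.2, 218.6]
orientation: [0.001, 0.998, 0.065, 0.003]
contact_force: [1.1, 0.1, -0.4]
width: -0.2
now [448.722 -76.187 218.606] unit [-226.742  -60.711] F [ 1.116  0.067 -0.404] w -0.19306147410643432 t 7.45
t units [ 2.857 -4.099  0.064] w units [ 0.031 -0.058 -0.011]
```

View pics/t3.png

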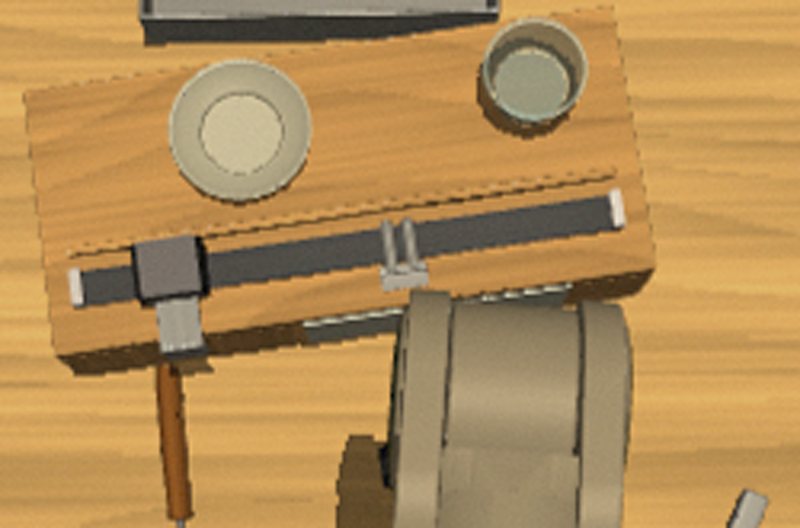

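View pics/s3.png

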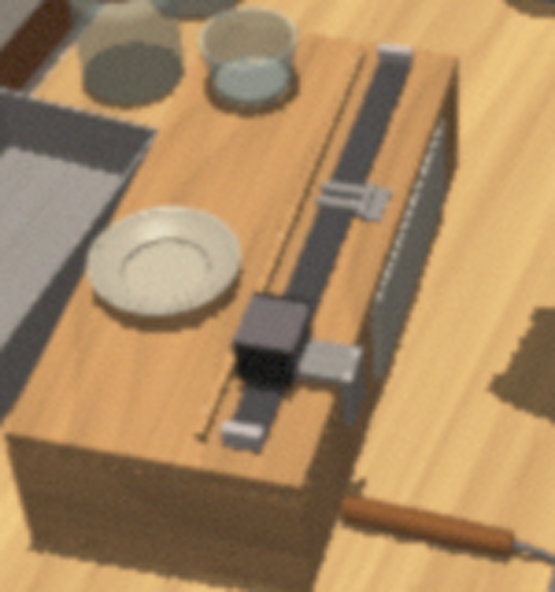

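Both views show the drawer flush with the fixed panel (top zoom (300-570, 285-340)). Next I go over to the far side of the stop.

```bash
python3 -m handwheel '[{"tx":0.1,"ty":-0.4,"tz":0,"wx":0,"wy":0,"wz":0},{"tx":0.4,"ty":-0.9,"tz":0,"wx":0,"wy":0,"wz":0},{"tx":0.8,"ty":-1.5,"tz":0,"wx":0,"wy":0,"wz":0},{"tx":1.2,"ty":-2.1,"tz":0,"wx":0,"wy":0,"wz":0},{"tx":1.7,"ty":-2.7,"tz":0,"wx":0,"wy":0,"wz":0},{"tx":2.1,"ty":-3.3,"tz":0,"wx":0,"wy":0,"wz":0},{"tx":2.5,"ty":-3.8,"tz":0,"wx":0,"wy":0,"wz":0},{"tx":2.75,"ty":-4.1,"tz":0,"wx":0,"wy":0,"wz":0},{"tx":2.86,"ty":-4.1,"tz":0.05,"wx":0,"wy":0,"wz":0},{"tx":2.86,"ty":-4.1,"tz":0.05,"wx":0,"wy":0,"wz":0}]'
python3 - <<'E'
from h import *
np.set_printoptions(precision=3,suppress=True)
plan(-55,182,132)
E
```

```text
clock: 8.8
tcp_pos: [586.1, 189.7, 210.3]
orientation: [0.0, 0.998, 0.065, -0.001]
contact_force: [0.0, -0.4, 0.7]
width: -0.3
now [586.137 189.74  210.284] unit [-55.792 185.005] F [ 0.031 -0.374  0.722] w -0.30345669627922406 t 8.8
t units [0.016 0.05  1.305] w units [ 0.004  0.023 -0.009]
```

```bash
python3 -m handwheel '[{"tx":0,"ty":0,"tz":0.3,"wx":0,"wy":0,"wz":0},{"tx":0,"ty":0,"tz":0.6,"wx":0,"wy":0,"wz":0},{"tx":0,"ty":0,"tz":0.9,"wx":0,"wy":0,"wz":0},{"tx":0,"ty":0,"tz":1.15,"wx":0,"wy":0,"wz":0},{"tx":0,"ty":0,"tz":1.3,"wx":0,"wy":0,"wz":0},{"tx":0,"ty":0,"tz":1.3,"wx":0,"wy":0,"wz":0}]'
python3 - <<'E'
from h import *
np.set_printoptions(precision=3,suppress=True)
plan(-55,166,132)
f=grab('top');im=f['image'][125:290,215:465,::-1]
cv2.imwrite('pics/t4.png',cv2.resize(im,None,fx=3.2,fy=3.2,interpolation=cv2.INTER_CUBIC))
f=grab('side');im=f['image'][170:330,210:360,::-1]
cv2.imwrite('pics/s4.png',cv2.resize(im,None,fx=3.7,fy=3.7,interpolation=cv2.INTER_CUBIC))
E
```

```text
clock: 9.55
tcp_pos: [585.8, 190.6, 133.4]
orientation: [0.0, 0.998, 0.065, -0.001]
contact_force: [-0.1, 0.2, -0.1]
width: 0.3
now [585.825 190.642 133.39 ] unit [-55.984 185.94 ] F [-0.053  0.181 -0.053] w 0.3322279512001874 t 9.55
t units [0.016 0.332 0.023] w units [ 0.001  0.011 -0.001]
```

View pics/s4.png

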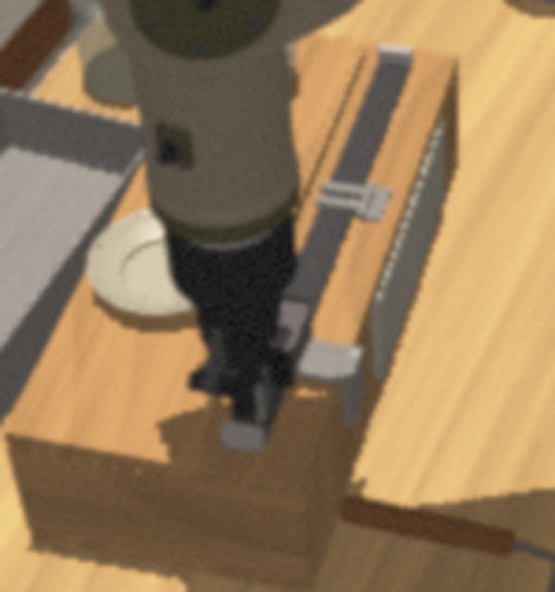

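The fingers stand to the left of the stop at side zoom (255,400), clear of the end block. I start pushing, ty positive being unit -y.

```bash
python3 -m handwheel '[{"tx":0.01,"ty":0.1,"tz":0,"wx":0,"wy":0,"wz":0},{"tx":0.01,"ty":0.2,"tz":0,"wx":0,"wy":0,"wz":0},{"tx":0.01,"ty":0.28,"tz":0,"wx":0,"wy":0,"wz":0},{"tx":0.01,"ty":0.34,"tz":0,"wx":0,"wy":0,"wz":0},{"tx":0.01,"ty":0.42,"tz":0,"wx":0,"wy":0,"wz":0},{"tx":0.01,"ty":0.52,"tz":0,"wx":0,"wy":0,"wz":0},{"tx":0.01,"ty":0.64,"tz":0,"wx":0,"wy":0,"wz":0},{"tx":0.01,"ty":0.76,"tz":0,"wx":0,"wy":0,"wz":0},{"tx":0.01,"ty":0.88,"tz":0,"wx":0,"wy":0,"wz":0},{"tx":0.01,"ty":1.0,"tz":0,"wx":0,"wy":0,"wz":0},{"tx":0.01,"ty":1.1,"tz":0,"wx":0,"wy":0,"wz":0},{"tx":0.01,"ty":1.1,"tz":0,"wx":0,"wy":0,"wz":0}]'
python3 - <<'E'
from h import *
np.set_printoptions(precision=3,suppress=True)
plan(-55,25,132)
f=grab('top');im=f['image'][125:290,215:465,::-1]
cv2.imwrite('pics/t5.png',cv2.resize(im,None,fx=3.2,fy=3.2,interpolation=cv2.INTER_CUBIC))
f=grab('side');im=f['image'][170:330,210:360,::-1]
cv2.imwrite('pics/s5.png',cv2.resize(im,None,fx=3.7,fy=3.7,interpolation=cv2.INTER_CUBIC))
E
```

```text
clock: 11.15
tcp_pos: [595.3, 124.3, 133.9]
orientation: [0.0, 0.998, 0.065, -0.0]
contact_force: [-0.4, -1.1, 1.2]
width: -0.1
now [595.329 124.292 133.929] unit [-55.222 118.917] F [-0.387 -1.059  1.15 ] w -0.13807890437480647 t 11.15
t units [0.006 1.565 0.033] w units [ 0.006  0.005 -0.013]
```

View pics/s5.png

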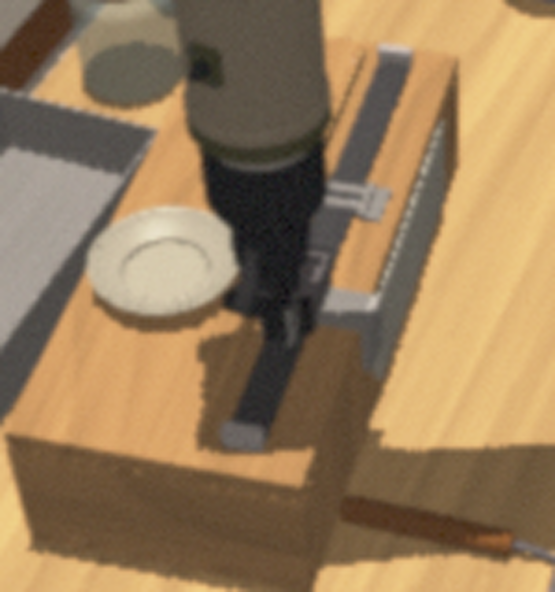

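View pics/t5.png

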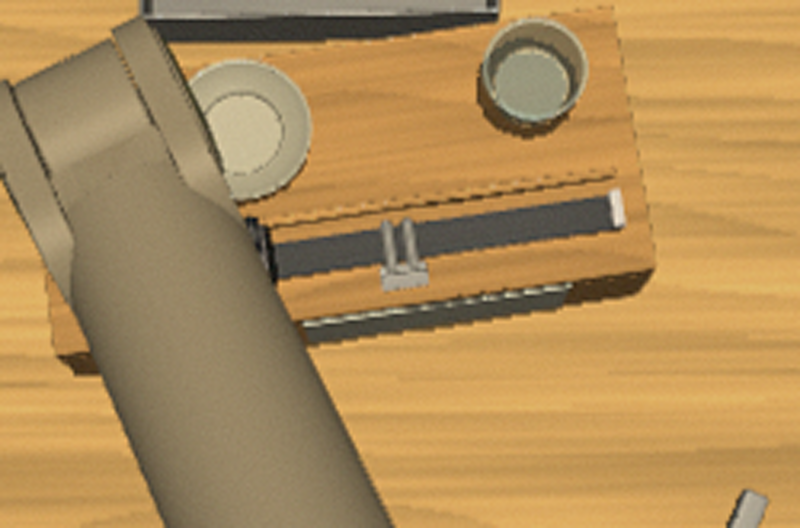

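The stop moves with the fingers at about 1 N. In the top view its right pad is at zoom (272,252). I'll measure the stop-to-TCP offset from that.

Run:
```python
from h import *
f=grab('top')
for p,z in(((272,232),154),((276,270),154),((274,275),126),((405,250),122),((392,245),122),((413,240),122)):
    print(p,U(onz(f,((p[0]+.5)/3.2+214.5,(p[1]+.5)/3.2+124.5),z)))
```

```text
(272, 232) [-39.98748741  51.12140869]
(276, 270) [-67.40012175  52.00812966]
(274, 275) [-65.21237697  55.04811891]
(405, 250) [-60.07815635 -40.75790396]
(392, 245) [-55.07117014 -32.0275613 ]
(413, 240) [-53.6516233  -47.53398925]
```

```bash
python3 -m handwheel '[{"tx":0,"ty":0.1,"tz":0.02,"wx":0,"wy":0,"wz":0},{"tx":0,"ty":0.22,"tz":0.02,"wx":0,"wy":0,"wz":0},{"tx":0,"ty":0.34,"tz":0.02,"wx":0,"wy":0,"wz":0},{"tx":0,"ty":0.46,"tz":0.02,"wx":0,"wy":0,"wz":0},{"tx":0,"ty":0.58,"tz":0.02,"wx":0,"wy":0,"wz":0},{"tx":0,"ty":0.7,"tz":0.02,"wx":0,"wy":0,"wz":0},{"tx":0,"ty":0.82,"tz":0.02,"wx":0,"wy":0,"wz":0},{"tx":0,"ty":0.94,"tz":0.02,"wx":0,"wy":0,"wz":0},{"tx":0,"ty":1.06,"tz":0.02,"wx":0,"wy":0,"wz":0},{"tx":0,"ty":1.16,"tz":0.02,"wx":0,"wy":0,"wz":0},{"tx":0,"ty":1.25,"tz":0.02,"wx":0,"wy":0,"wz":0},{"tx":0,"ty":1.25,"tz":0.02,"wx":0,"wy":0,"wz":0}]'
python3 - <<'E'
from h import *
np.set_printoptions(precision=3,suppress=True)
plan(-55,25,132)
f=grab('top');im=f['image'][125:290,215:465,::-1]
cv2.imwrite('pics/t6.png',cv2.resize(im,None,fx=3.2,fy=3.2,interpolation=cv2.INTER_CUBIC))
f=grab('side');im=f['image'][170:330,210:360,::-1]
cv2.imwrite('pics/s6.png',cv2.resize(im,None,fx=3.7,fy=3.7,interpolation=cv2.INTER_CUBIC))
E
```

```text
clock: 12.8
tcp_pos: [605.3, 50.2, 133.0]
orientation: [0.0, 0.998, 0.065, 0.0]
contact_force: [0.3, 0.3, 0.5]
width: -0.1
now [605.316  50.159 132.985] unit [-54.996  44.115] F [0.278 0.327 0.465] w -0.08184292068905533 t 12.8
t units [0.    0.319 0.017] w units [ 0.004 -0.002 -0.012]
```

View pics/t6.png

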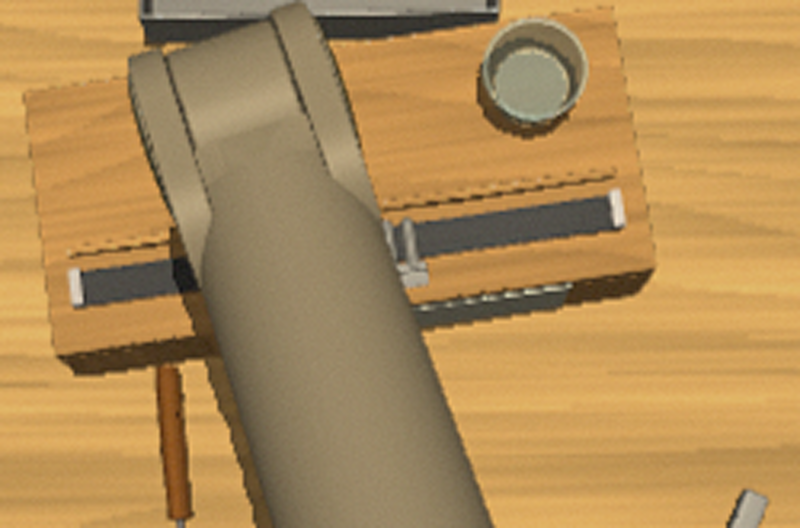

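The arm now hides the stop from above, so I'll work by force from here.

```bash
python3 -m handwheel '[{"tx":0,"ty":0.06,"tz":0.02,"wx":0,"wy":0,"wz":0},{"tx":0,"ty":0.12,"tz":0.02,"wx":0,"wy":0,"wz":0},{"tx":0,"ty":0.18,"tz":0.02,"wx":0,"wy":0,"wz":0},{"tx":0,"ty":0.23,"tz":0.02,"wx":0,"wy":0,"wz":0},{"tx":0,"ty":0.28,"tz":0.02,"wx":0,"wy":0,"wz":0},{"tx":0,"ty":0.33,"tz":0.02,"wx":0,"wy":0,"wz":0},{"tx":0,"ty":0.33,"tz":0.02,"wx":0,"wy":0,"wz":0}]'
python3 -c "
from h import *
plan(-55,15,132)"
```

```text
clock: 13.78
tcp_pos: [607.6, 30.8, 131.7]
orientation: [0.0, 0.998, 0.065, -0.0]
contact_force: [0.8, 0.4, 0.6]
width: 0.0
now [607.61599952  30.77742358 131.65173141] unit [-55.24583563  24.59889913] F [0.8141241  0.36156138 0.61348183] w 0.04741514962590308 t 13.775
t units [ 0.00423373  0.15998001 -0.00575145] w units [ 0.00324695  0.00314218 -0.00825926]
```

```bash
python3 -m handwheel '[{"tx":0,"ty":0.03,"tz":0,"wx":0,"wy":0,"wz":0},{"tx":0,"ty":0.06,"tz":0,"wx":0,"wy":0,"wz":0},{"tx":0,"ty":0.06,"tz":0,"wx":0,"wy":0,"wz":0}]'
python3 -c "
from h import *
plan(-55,15,132)"
```

```text
clock: 14.15
tcp_pos: [608.1, 27.6, 131.6]
orientation: [0.0, 0.998, 0.065, -0.0]
contact_force: [0.5, 0.4, 0.1]
width: -0.4
now [608.06782361  27.55595071 131.64316424] unit [-55.21836354  21.34601153] F [0.46027193 0.41006939 0.0882213 ] w -0.3731574500049061 t 14.15
t units [ 0.00368164  0.10576599 -0.00593662] w units [ 0.00104965  0.0025531  -0.00395765]
```

```bash
python3 -m handwheel '[{"tx":0,"ty":0.02,"tz":0,"wx":0,"wy":0,"wz":0},{"tx":0,"ty":0.04,"tz":0,"wx":0,"wy":0,"wz":0}]'; python3 -m handwheel '[{"tx":0,"ty":0.02,"tz":0,"wx":0,"wy":0,"wz":0}]'
python3 -c "
from h import *
plan(-55,15,132)"
```

```text
clock: 14.4
tcp_pos: [608.4, 25.5, 131.7]
orientation: [-0.0, 0.998, 0.065, -0.0]
contact_force: [-1.4, 1.6, -0.8]
width: -0.1
clock: 14.52
tcp_pos: [608.5, 24.2, 131.7]
orientation: [-0.0, 0.998, 0.065, -0.0]
contact_force: [-1.8, -0.3, 0.3]
width: 0.3
now [608.53831148  24.22205593 131.65554992] unit [-55.18706135  17.97922769] F [-1.76020109 -0.29243547  0.26966477] w 0.2816708145125909 t 14.525
t units [ 0.00312563  0.0496525  -0.00574775] w units [-0.00120604  0.00196791 -0.001754  ]
```

```bash
python3 -m handwheel '[{"tx":0,"ty":0.02,"tz":0,"wx":0,"wy":0,"wz":0},{"tx":0,"ty":0.02,"tz":0,"wx":0,"wy":0,"wz":0}]' | grep -E "tcp|force"; python3 -m handwheel '[{"tx":0,"ty":0.02,"tz":0,"wx":0,"wy":0,"wz":0},{"tx":0,"ty":0.02,"tz":0,"wx":0,"wy":0,"wz":0}]'| grep -E "tcp|force"
```

```text
tcp_pos: [608.7, 23.4, 131.7]
contact_force: [-1.1, 2.3, -0.1]
tcp_pos: [608.7, 23.0, 131.7]
contact_force: [-1.8, 4.7, -0.2]
```

Run:
```python
from h import *
f=grab('side');im=f['image'][170:330,210:360,::-1]
cv2.imwrite('pics/s7.png',cv2.resize(im,None,fx=3.7,fy=3.7,interpolation=cv2.INTER_CUBIC))
```

```text
(no output)
```

View pics/s7.png

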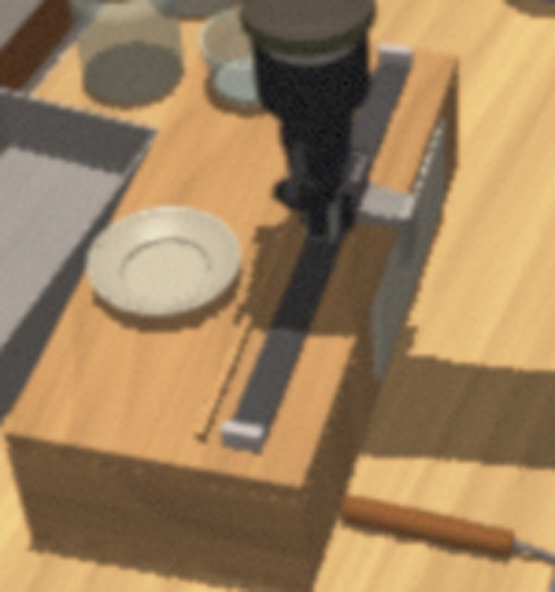

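Force is rising to 4.7 N, so the ball has reached the first bar, near where I expected it. I continue in 1.2 mm steps.

```bash
python3 -m handwheel '[{"tx":0,"ty":0.02,"tz":0,"wx":0,"wy":0,"wz":0},{"tx":0,"ty":0.02,"tz":0,"wx":0,"wy":0,"wz":0}]' | grep -E "tcp|force"
```

```text
tcp_pos: [608.7, 22.6, 131.7]
contact_force: [-2.1, 7.1, 0.5]
```

```bash
python3 -m handwheel '[{"tx":0,"ty":0.02,"tz":0,"wx":0,"wy":0,"wz":0},{"tx":0,"ty":0.02,"tz":0,"wx":0,"wy":0,"wz":0}]' | grep -E "tcp|force"
```

```text
tcp_pos: [609.0, 21.0, 131.7]
contact_force: [-2.7, 5.6, -0.5]
```

```bash
python3 -m handwheel '[{"tx":0,"ty":0.01,"tz":0,"wx":0,"wy":0,"wz":0},{"tx":0,"ty":0.01,"tz":0,"wx":0,"wy":0,"wz":0}]' | grep -E "tcp|force"
```

```text
tcp_pos: [609.1, 19.9, 131.7]
contact_force: [-1.3, 4.4, -0.9]
```

```bash
python3 -m handwheel '[{"tx":0,"ty":0.01,"tz":0,"wx":0,"wy":0,"wz":0},{"tx":0,"ty":0.01,"tz":0,"wx":0,"wy":0,"wz":0}]' | grep -E "tcp|force"
```

```text
tcp_pos: [609.4, 18.2, 131.7]
contact_force: [-1.4, 3.2, -0.3]
```

```bash
python3 -m handwheel '[{"tx":0,"ty":0.01,"tz":0,"wx":0,"wy":0,"wz":0},{"tx":0,"ty":0.01,"tz":0,"wx":0,"wy":0,"wz":0}]' | grep -E "tcp|force"
```

```text
tcp_pos: [609.6, 16.9, 131.7]
contact_force: [-1.1, 1.4, -0.1]
```

Run:
```python
from h import *
np.set_printoptions(precision=2,suppress=True)
plan(-55,15,132)
f=grab('side','sf.png');im=f['image'][170:250,250:360,::-1]
cv2.imwrite('pics/s8.png',cv2.resize(im,None,fx=6,fy=6,interpolation=cv2.INTER_CUBIC))
print(arm.sense()['contact_force'])
for r in nets.landmark_of('side','stop_mid')[:2]: print(r['p'],r['uv'],U(onz(f,r['uv'],156)))
for r in nets.landmark_of('side','stop_push')[:2]: print(r['p'],r['uv'],U(onz(f,r['uv'],140)))
```

```text
now [609.62  16.87 131.72] unit [-55.07  10.55] F [-1.06  1.37 -0.13] w 0.10271443767238658 t 16.325
t units [ 0.   -0.07 -0.  ] w units [ 0.01 -0.   -0.01]
[-0.74  1.24 -1.61]
0.84 [300.8, 214.4] [-55.99 -24.51]
0.81 [296.4, 227.7] [-53.06  10.11]
```

View pics/s8.png

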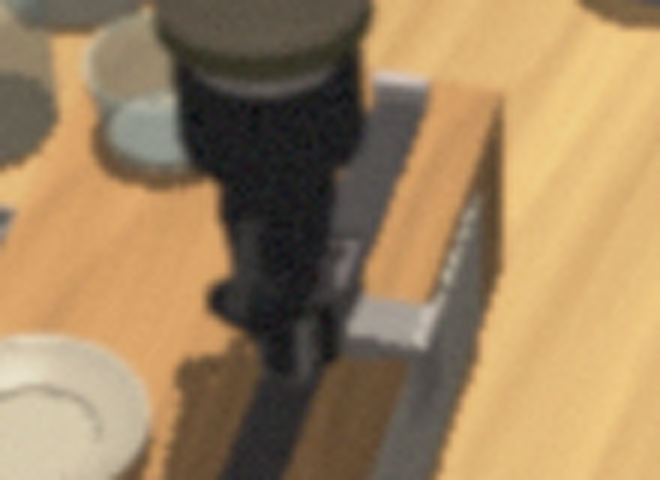

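The stop's middle is now at about unit y = -30, on top of the first bar. I keep to fine steps.

```bash
python3 -m handwheel '[{"tx":0,"ty":0.01,"tz":0,"wx":0,"wy":0,"wz":0},{"tx":0,"ty":0.01,"tz":0,"wx":0,"wy":0,"wz":0}]' | grep -E "tcp|force"
```

```text
tcp_pos: [609.9, 16.8, 131.9]
contact_force: [0.1, 0.3, 0.1]
```

Run:
```python
from h import *
np.set_printoptions(precision=2,suppress=True)
f=grab('side');im=f['image'][170:250,250:360,::-1]
cv2.imwrite('pics/s9.png',cv2.resize(im,None,fx=6,fy=6,interpolation=cv2.INTER_CUBIC))
print(arm.sense()['contact_force'])
for r in nets.landmark_of('side','stop_mid')[:2]: print(r['p'],r['uv'],U(onz(f,r['uv'],156)))
```

```text
[ 0.84  1.05 -0.45]
0.66 [301.5, 215.4] [-58.78 -21.18]
```

View pics/s9.png

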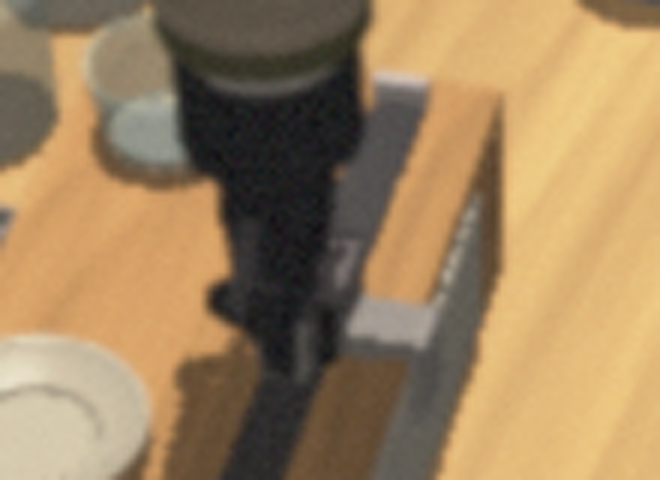

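```bash
python3 -m handwheel '[{"tx":0,"ty":0.01,"tz":0,"wx":0,"wy":0,"wz":0},{"tx":0,"ty":0.01,"tz":0,"wx":0,"wy":0,"wz":0}]' | grep -E "tcp|force"
```

```text
tcp_pos: [609.7, 16.7, 131.8]
contact_force: [0.0, 0.6, 0.0]
```

Run:
```python
from h import *
np.set_printoptions(precision=2,suppress=True)
f=grab('side');im=f['image'][170:250,250:360,::-1]
cv2.imwrite('pics/s10.png',cv2.resize(im,None,fx=6,fy=6,interpolation=cv2.INTER_CUBIC))
print(arm.sense()['contact_force'],U(arm.sense()['tcp_pos']))
```

```text
[0.52 0.97 0.51] [-55.    10.37]
```

View pics/s10.png

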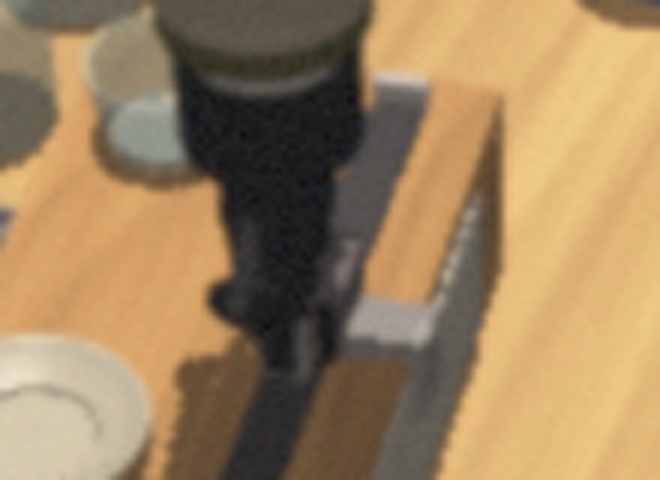

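```bash
python3 -m handwheel '[{"tx":0,"ty":0.02,"tz":0,"wx":0,"wy":0,"wz":0},{"tx":0,"ty":0.02,"tz":0,"wx":0,"wy":0,"wz":0}]' | grep -E "tcp|force"
```

```text
tcp_pos: [609.8, 14.8, 131.7]
contact_force: [0.5, 0.2, 0.1]
```

Run:
```python
from h import *
np.set_printoptions(precision=2,suppress=True)
f=grab('side');im=f['image'][170:250,250:360,::-1]
cv2.imwrite('pics/s11.png',cv2.resize(im,None,fx=6,fy=6,interpolation=cv2.INTER_CUBIC))
print(arm.sense()['contact_force'],U(arm.sense()['tcp_pos']))
```

```text
[ 0.73 -0.43 -1.14] [-55.22   8.47]
```

View pics/s11.png

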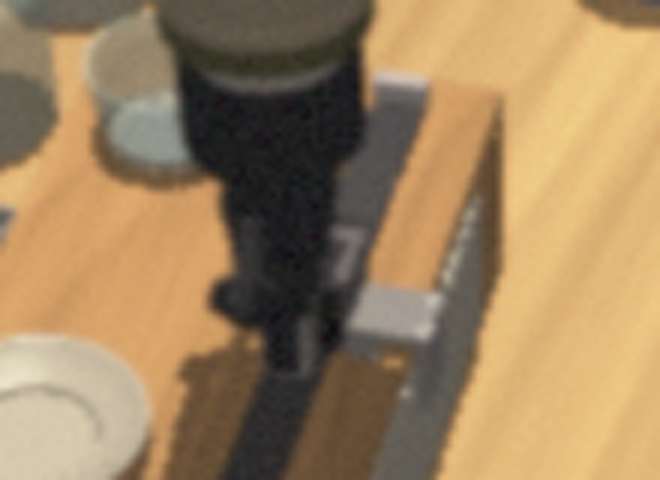

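The tongue has jumped ahead (zoom (390,320) to (398,308)) while the fingers moved only about 2 mm. The force is near zero, so the ball appears to have dropped in. I'll retreat and check with a clear view.

```bash
python3 -m handwheel '[{"tx":0,"ty":-0.1,"tz":0,"wx":0,"wy":0,"wz":0},{"tx":0,"ty":-0.3,"tz":0,"wx":0,"wy":0,"wz":0},{"tx":0,"ty":-0.5,"tz":-0.3,"wx":0,"wy":0,"wz":0},{"tx":0,"ty":-0.6,"tz":-0.8,"wx":0,"wy":0,"wz":0},{"tx":-0.3,"ty":-0.8,"tz":-1.3,"wx":0,"wy":0,"wz":0},{"tx":-0.8,"ty":-1.2,"tz":-1.5,"wx":0,"wy":0,"wz":0},{"tx":-1.3,"ty":-1.8,"tz":-1.5,"wx":0,"wy":0,"wz":0},{"tx":-1.8,"ty":-2.4,"tz":-1.5,"wx":0,"wy":0,"wz":0},{"tx":-2.2,"ty":-3.0,"tz":-1.5,"wx":0,"wy":0,"wz":0},{"tx":-2.3,"ty":-3.4,"tz":-1.5,"wx":0,"wy":0,"wz":0},{"tx":-2.3,"ty":-3.4,"tz":-1.5,"wx":0,"wy":0,"wz":0}]'
python3 - <<'E'
from h import *
np.set_printoptions(precision=2,suppress=True)
f=grab('top','top_end.png');im=f['image'][125:250,215:425,::-1]
for n,z in(('stop_mid',156),('stop_push',140),('catch',119),('drawer_front',99)):
    for r in nets.landmark_of('top',n)[:1]: print(n,r['p'],U(onz(f,r['uv'],z)))
cv2.imwrite('pics/t12.png',cv2.resize(im,None,fx=3.8,fy=3.8,interpolation=cv2.INTER_CUBIC))
f=grab('side');im=f['image'][170:330,210:360,::-1]
for n,z in(('stop_mid',156),('stop_push',140),('catch',119),('drawer_front',99)):
    for r in nets.landmark_of('side',n)[:1]: print(n,r['p'],U(onz(f,r['uv'],z)))
cv2.imwrite('pics/s12.png',cv2.resize(im,None,fx=3.7,fy=3.7,interpolation=cv2.INTER_CUBIC))
E
```

```text
clock: 18.8
tcp_pos: [445.1, 202.8, 223.4]
orientation: [-0.0, 0.998, 0.068, 0.001]
contact_force: [0.9, -0.4, 0.6]
width: 0.0
stop_mid 0.77 [-56.75 -28.56]
stop_push 0.94 [-52.54 -10.47]
catch 0.49 [  44.75 -145.78]
drawer_front 0.57 [-104.04  -57.45]
stop_mid 0.6 [-53.96 -34.81]
stop_push 0.79 [-48.59 -19.17]
```

View pics/t12.png

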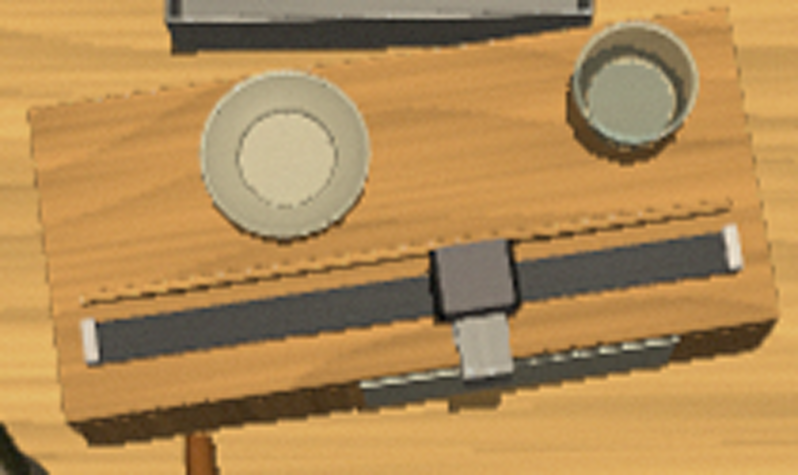

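View pics/s12.png

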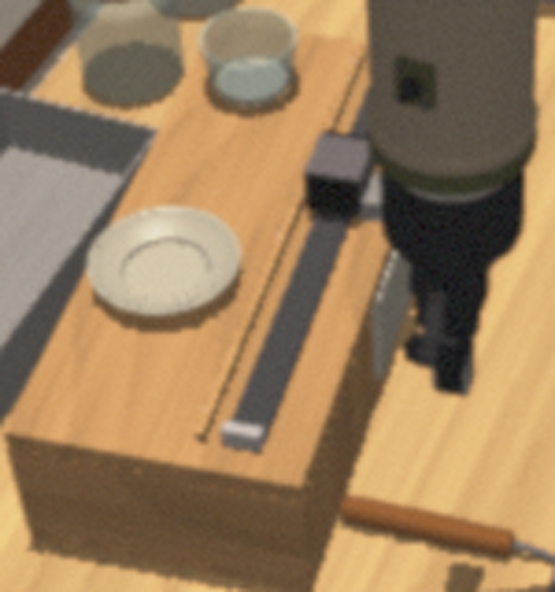

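Run:
```python
from h import *
f=grab('top')
for n,p,z in(('mid',(474,277),156),('padL',(433,282),154),('padR',(520,272),154),('catch',(474,291),121),('plate',(480,330),120),('drL',(362,386),99),('drR',(678,343),99)): print(n,U(zt(f,*p,z)))
```

```text
mid [-54.38427335 -37.23615346]
padL [-53.39236083 -12.8473819 ]
padR [-54.96689687 -64.67436967]
catch [-55.59553968 -37.10819146]
plate [-79.77802398 -37.22921371]
drL [-99.93600482  38.9321371 ]
drR [-101.68621093 -156.96385883]
```

The stop's middle is at unit y = -37 to -39 and the catch is at -37, so it is caught. The drawer face is at x ≈ -100, flush. The crockery hasn't moved and the arm is clear.

```bash
python3 -c "
from station import workorder
print(workorder.sign_off())"
```

```text
the job is handed in; nothing more can be done
None
```

The drawer is fully home and the stop is in its catch. I handed the job in at about 19 s of the 64 s allowed.

- **Drawer:** I pushed it with the shut fingertips until it hit its hard stop: 18 N with no further travel. A later picture puts its face at unit x ≈ -100 to -102 mm, which is flush with the fixed panel.
- **Stop:** I pushed its left end along the rail. The force peaked at about 7 N at the first bar and fell to near zero. The stop then jumped ahead of the fingers, and I backed away.
- **Last checks:** In the final top view the stop's middle is at unit y ≈ -37 to -39 mm, and the catch is at -37 mm. The saucer and ramekin on the unit had not moved in that close-up. The pieces on the table I did not check again, but the arm kept clear of them.
- **Disagreements:** The trained networks placed the stop's middle at -29 mm (top camera) and -35 mm (side camera). In the last top picture they also put the catch on the ramekin. I relied on my own readings of the block's edges and on the force dip and jump instead. I did not push the stop again to test that it holds.

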